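# Eject the nail cartridge and trap it in the chute

## Robot

A 6-joint arm with a two-finger parallel gripper is mounted at the origin on the work surface. World frame = base frame: x ahead of the robot, y to its left, z up, the work surface at z = 0. Lengths are in m, angles in rad, forces in N, time in s.
With the tool pointing down it reaches from about 0.275 to 0.75 m from the base axis. Payload 10.2 kg.
Tool frame: the origin (TCP) lies at the very end of the fingers, on their centre line; the grasp point (between the pads) lies 19 mm behind it (arm.tcp_to_grasp is the distance from the TCP to the grasp point, in m); z points along the fingers, y is the direction in which the jaws open and shut (so a half turn about z gives the same grasp; the last joint's range is limited). The gripper opens to 88 mm and grips with 3 to 60 N. Pads are 18 mm wide; open, the fingers measure 123 mm over their backs; the gripper's body (75 mm by 187 mm) begins 45 mm behind the grasp point.
Start: joints at [0.878, 0.313, 1.498, -0, 1.331, -0.223], TCP at [0.238, 0.468, 0.239] pointing down, gripper open.
Joint ranges: [-2.94, 2.94], [-0.97, 2.17], [0.19, 2.56], [-1.23, 4.37], [0.02, 3.11], [-2.88, 2.88]. Speed limits (rad/s): [2.39, 2.39, 3.01, 3.14, 3.14, 3.14].

## Interface

Orientations are given as a rotation vector (axis times angle).
In Python, from rig import arm gives the robot as it stands.
- The arm moves only by the tool send_rows, never from a script. Its argument "increments" is one flat list of numbers, 5 for each row, row after row: the shift along the tool's x, y, z each as a share of 1 m, from -1 to 1, then the turn about the tool's z as a share of pi/4 rad, from -1 to 1, then the gripper's target within -1 to 1 (shut at 1, half-way at 0, fully open at -1). A call has 1 to 5 rows; each row is the pose to reach, as a shift and turn from the pose measured when the call began, along the tool's axes at that moment; what a row does not reach only later rows make up. A row lasts 1/8 s, in which the tool goes at most 62.5 mm and 10.7 degrees, less where a joint would pass 70% of its speed; a pose out of reach is approached as far as the arm can. A call with a number of a shift or a turn outside -1 to 1 is refused whole. A call with a gripper value outside its range is refused whole. The fingers move at their own pace and stop on an object; the grip force is fixed at half the most. Time passes only in rows, so rows that repeat a pose let the fingers close. It gives the time, the measured TCP pose, the force and the opening at its end, in the units of the state.
- arm.sense(): the state, without advancing time (a new reading comes with each control period).
- arm.read_camera(name): name is "scene" or "top" or "wrist"; returns a dict with "img" (400x640x3 uint8, red, green, blue), "camera_matrix" (3x3 intrinsics, pixels), "R" (3x3) and "t" (3): a world point X has camera coordinates R X + t. Camera axes: x right, y down, z forward; pixel columns grow to the right and rows downward; lengths in m; the calibration is good to about 2 mm. The wrist camera is an equidistant fisheye: a pixel r from the principal point sees the ray r / f radians off the axis. A picture is of the moment at which its call begins. There is no depth.
- arm.job_done(): hands the job in, once; it reports no verdict.
The state is a dict: "time_s": time; "joint_positions": joint angles; "dq": joint speeds; "joint_efforts": joint torques, N m; "tool_pos": TCP position; "eef_rot": TCP orientation; "force": force on the tool from outside, world axes, zero at the start; "wrist_torque": the same for the moment, N m; "grip_width": finger opening in m.
Only numpy, scipy, OpenCV 4.12 (cv2) and the standard library are available. Lean on these libraries where they do the work, as an engineer would, in place of code of your own. Each camera call takes 0.05 s, during which the arm holds its last target. There are 200 camera calls.

## Task

On the frame joiner's magazine stand, press the black spring pad beside the chute fully down with one finger so that the steel nail cartridge pops out of its seat, and trap the cartridge with the other finger on its way down the chute, before it slides off the open lower end (it goes in well under a second, so have that finger waiting in the chute). Finish while holding both: the pad still pressed down, and the cartridge lying flat in the chute, stopped against the finger. Do not grip or lift the cartridge, and leave the other things on the bench where they are.

Things in the scene. Friction and masses are not known exactly. Their poses are not given: they have to be found in the camera images.
- stand: Magazine stand, fixed: dark base plate 235 x 135 x 8 mm, aluminium chute, and beside it a grey block with the black push pad. Upright; place and yaw vary. Origin at bench height, 60 mm below the chute's origin; x horizontal, the way the chute runs downhill; y to the pad's side; z up. A grey ejector housing closes the chute's upper end (top 122 mm above the bench).
- chute (a point): Aluminium chute of the stand, tilted 20 degrees; side walls 6 mm above its floor, 37 mm apart. Origin on the floor's centre line at the latch (where the cartridge's front face starts), 60 mm above the bench; x down the slope, y level to the pad's side, z square to the floor. Floor to the open lower end: x = +130 mm. Level with the pad's centre (x = +55 mm) the floor is 41 mm above the bench.
- pad: Black push pad, flat and level, 40 mm (stand's x) x 36 mm (y), 8 mm thick. Origin: centre of its top face; axes as the stand's. At rest at x 52, y 60, z 59 mm in the stand's frame, so 60 mm sideways from the chute's centre line. Its top is 18 mm above the chute floor beside it when up, 10 mm when down: a fingertip at that height over the centre line bars the cartridge and clears the floor.
- pad_travel (a joint): Travel of the push pad, straight down: 0 up, 0.008 m fully down. Spring: about 2 N at first, 5.5 N fully down, plus up to 1 N of latch drag. The latch frees the cartridge at 0.005 to 0.006 m; a spring pusher and the slope then send it down the chute. The pad springs up when let go.
- cartridge: Steel nail cartridge, a loose block 30 mm long (down the chute), 34 mm wide, 24 mm high, about 180 g, five thin brass strips across its top. Origin at the centre of its underside; x down the slope, z square to the floor. Starts seated in the chute against the latch, a spring pusher behind it. It slides freely: it does not stay on the slope by itself.
- cartridge_mid (a point): Centre of the cartridge, 12 mm above its underside. It starts at x = -15 mm in the chute's frame and may be trapped anywhere between the latch and the open end.
- spare: A second cartridge of the same shape, standing on the bench beside the stand, not part of the job. Origin at its underside. Leave alone.
- tape: A roll of brown tape lying flat, 84 mm across, 24 mm high. Origin at its underside. Leave alone.
- jar: A small glass jar with a steel cap, 44 mm across, 52 mm high. Origin at its underside. Leave alone.
- dish: A shallow silver dish, 80 mm across, 22 mm high. Origin at its underside. Leave alone.
- corner: A dark wooden L-shaped frame corner sample, 70 x 70 x 23 mm. Origin at its underside. Leave alone.
- driver: A screwdriver lying on the bench, 170 mm long, black handle. Leave alone.
- weight: A brass holding-down weight with a knob, 40 mm across, 50 mm high. Origin at its underside. Leave alone.
Not all that is in view belongs to the job. What is shaped like the cartridge but orange or turquoise is not meant.

How it is judged:
By the outcome, as a careful person would: the job done as asked, in the order asked, and still so for the second after the job is handed in, while the arm keeps its last pose, push and grip.
It also fails if it takes over 29 s, if anything falls off the work surface, if the arm or the gripper's body presses on something with over 40 N, if the wrist force passes 120 N, or if a joint passes its speed limit or range.

## Working session

There is one attempt and no reset: what is moved stays moved. The work goes in short steps, Python scripts to look and compute and a tool call to move; the robot and the scene stay as the last step left them, time stands still between calls to the robot, and variables do not carry over. Pictures are saved under pics/ and viewed, about 8 in all and at most 12, crops included, and the job is handed in when it is done.

Besides the shell and the picture viewer there is one more tool, called after ">>>" as name(argument=value, ...) on one line, values as JSON. send_rows: Moves the arm, as the interface text tells. Its arguments: {"type":"object","properties":{"increments":{"type":"array"}},"required":["increments"]}

```bash
mkdir -p pics; ls; python3 - <<'E'
from rig import arm
import cv2,numpy as np
np.set_printoptions(precision=4,suppress=True)
for n in ("scene","top"):
    c=arm.read_camera(n); cv2.imwrite(f"pics/{n}0.png",c["img"][:,:,::-1]); print(n,c["camera_matrix"],c["R"],c["t"])
print(arm.sense())
E
```

```text
pics
scene [[504.0475   0.     329.5033]
 [  0.     504.0475 204.984 ]
 [  0.       0.       1.    ]] [[-0.8185  0.5744 -0.0117]
 [ 0.3935  0.5456 -0.7399]
 [-0.4186 -0.6102 -0.6726]] [ 0.4199 -0.1653  1.3064]
top [[414.4345   0.     319.8029]
 [  0.     414.4345 199.6338]
 [  0.       0.       1.    ]] [[ 0.013  -0.9999  0.0032]
 [-0.99   -0.0133 -0.1406]
 [ 0.1407 -0.0013 -0.9901]] [0.041  0.5569 0.7872]
{'time_s': 0.1, 'joint_positions': array([ 0.8776,  0.3134,  1.4983, -0.    ,  1.331 , -0.2234]), 'dq': array([ 0.0015, -0.002 , -0.0018,  0.0002,  0.0004,  0.0002]), 'joint_efforts': array([  0.0039, -40.2808, -25.2644,   0.0697,   0.0342,  -0.    ]), 'tool_pos': array([0.2375, 0.468 , 0.2382]), 'eef_rot': array([-0.731 , -3.0549,  0.0015]), 'force': array([-0.4021, -0.629 , -0.4091]), 'wrist_torque': array([0.035 , 0.047 , 0.0124]), 'grip_width': 0.08834640509513823}
```

View pics/scene0.png

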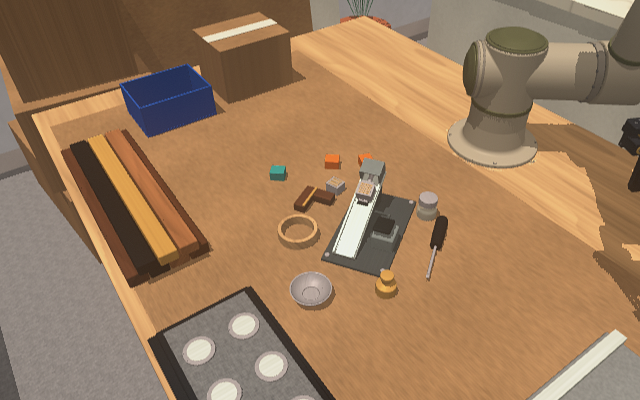

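View pics/top0.png

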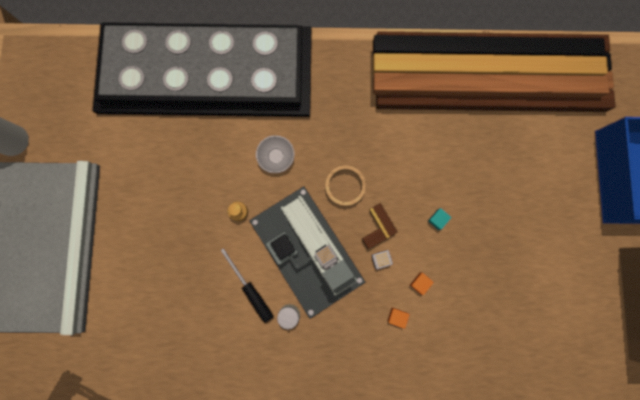

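The stand is at about scene (370,230) and top (308,252). These could be taken for the cartridge:
- Block in the chute: top (326,256), scene (366,190).
- Spare on the bench: top (382,260), scene (335,186).
- Orange blocks: top (422,284) and (399,318).
- Turquoise block: top (440,219).

I choose the one in the chute, and the black pad at top (283,248), scene (383,225). I'll check both in one close crop.

```bash
python3 - <<'E'
import cv2,numpy as np
a=cv2.imread("pics/scene0.png")[150:280,315:425]; b=cv2.imread("pics/top0.png")[180:325,245:370]
a=cv2.resize(a,None,fx=3.6,fy=3.6,interpolation=cv2.INTER_CUBIC); b=cv2.resize(b,None,fx=3.2,fy=3.2,interpolation=cv2.INTER_CUBIC)
h=max(a.shape[0],b.shape[0]); f=lambda i:cv2.copyMakeBorder(i,0,h-i.shape[0],0,0,cv2.BORDER_CONSTANT)
o=np.hstack([f(a),f(b)]);print(a.shape,o.shape);cv2.imwrite("pics/crop0.png",o)
E
```

```text
(468, 396, 3) (468, 796, 3)
```

View pics/crop0.png

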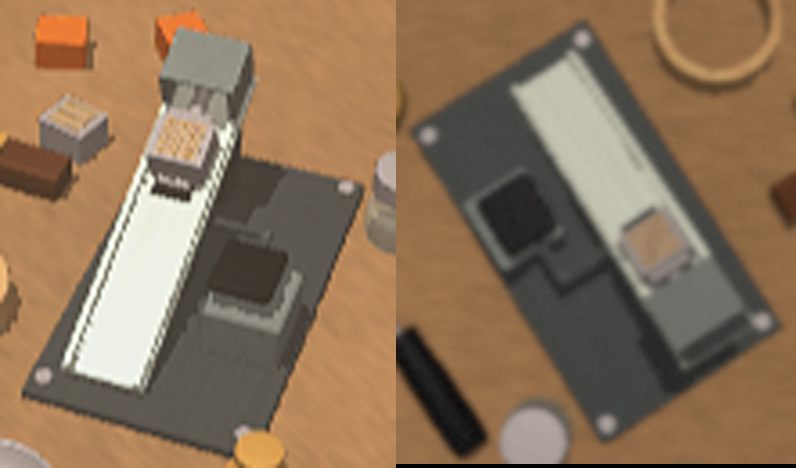

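The crop confirms it. The brass-striped cartridge sits in the chute at scene (365,189), top (326,256). The pad's centre is at scene (384,225), top (282.5,247), and the chute's lower end at scene (345,255), top (291.5,202.5). Next I fit the stand's pose from both views.

```bash
cat > fit.py <<'E'
import numpy as np
from scipy.optimize import least_squares
from rig import arm
c20,s20=np.cos(np.radians(20)),np.sin(np.radians(20))
ch=lambda x,y,z:np.array([x*c20+z*s20,y,60-x*s20+z*c20])
def fit():
    C={n:arm.read_camera(n) for n in("scene","top")}
    S=lambda u,v:((u+.5)/3.6-.5+315,(v+.5)/3.6-.5+150)
    T=lambda u,v:((u-396+.5)/3.2-.5+245,(v+.5)/3.2-.5+180)
    obs=[("scene",(52,60,59),S(249,270)),("scene",ch(-15,0,24),S(181,140)),("scene",ch(130,0,0),S(107,379)),
     ("top",(52,60,59),T(516,214)),("top",ch(-15,0,24),T(655,244)),("top",ch(130,0,3),T(545,72))]
    scr=[("scene",1,-1,S(42,376)),("scene",-1,1,S(346,187)),("scene",1,1,S(243,433)),
     ("top",1,-1,T(583,38)),("top",1,1,T(428,135)),("top",-1,-1,T(762,321)),("top",-1,1,T(606,424))]
    def proj(n,P,p):
        c,s=np.cos(p[2]),np.sin(p[2]); P=np.asarray(P)/1000
        q=C[n]["R"]@np.array([p[0]+c*P[0]-s*P[1],p[1]+s*P[0]+c*P[1],P[2]])+C[n]["t"]; q=C[n]["camera_matrix"]@q; return q[:2]/q[2]
    def r(p):
        e=[proj(n,P,p)-o for n,P,o in obs]
        e+=[proj(n,(p[3]+a*p[5],p[4]+b*p[6],8),p)-o for n,a,b,o in scr]
        return np.concatenate(e)
    best=min((least_squares(r,[.45,.05,y,50,30,105,55],x_scale=[.1,.1,.3,30,30,30,30]) for y in np.arange(-3,3,1)),key=lambda s:s.cost)
    return best,r
E
python3 - <<'E'
from fit import *
np.set_printoptions(precision=4,suppress=True)
b,r=fit();p=b.x;print(p,np.degrees(p[2]));print(r(p).reshape(-1,2))
c,s=np.cos(p[2]),np.sin(p[2])
for n,P in (("pad",(52,60,59)),("chute55",(52,0,41)),("mid",(52,30,59)),("end",ch(130,0,0))):
    P=np.array(P)/1000;print(n,p[0]+c*P[0]-s*P[1],p[1]+s*P[0]+c*P[1])
from scipy.spatial.transform import Rotation as R
print(R.from_rotvec(arm.sense()["eef_rot"]).as_matrix())
E
```

```text
[  0.451    0.0399   0.5774  21.5662  24.8235 106.3784  58.1705] 33.08212988457142
[[ 0.7329 -0.7755]
 [ 0.9123 -0.3396]
 [-0.73    0.0752]
 [ 0.3841  0.0193]
 [-0.1423 -0.6076]
 [-0.2228 -0.4507]
 [ 0.6994  0.9477]
 [ 0.5602  1.1298]
 [ 0.4916  1.3489]
 [ 0.6835  0.4233]
 [ 1.0873  0.0063]
 [ 0.7299  0.0868]
 [ 0.6116 -0.3374]]
pad 0.4618085005082069 0.11852701222974696
chute55 0.4945589398919872 0.06825367217590397
mid 0.47818372020009703 0.09339034220282547
end 0.5533452662988465 0.10654987484556919
[[-0.8917  0.4527 -0.0005]
 [ 0.4527  0.8917 -0.0005]
 [ 0.0002 -0.0007 -1.    ]]
```

The fit is good: residuals are about 1 px and stand yaw is 33.1°. The TCP goes to stand (56,30), which is world (0.4815,0.0956). Tool y lies along the stand's y, with the fingers half open, so one sits over the pad and one over the chute.

>>> send_rows(increments=[-0.386,-0.222,0,-1,0,-0.386,-0.222,0,-1,0,-0.386,-0.222,0,-1,0,-0.386,-0.222,0,-1,0,-0.386,-0.222,0,-1,0])

```text
time_s: 0.82
tool_pos: [0.3911, 0.235, 0.2387]
eef_rot: [0.5, -3.101, 0.001]
force: [0.4, 0.7, 0.5]
grip_width: 0.0444
```

```bash
cat > go.py <<'E'
import numpy as np,sys
from rig import arm
from scipy.spatial.transform import Rotation as R
np.set_printoptions(precision=4,suppress=True)
p=[.451,.0399,.5774]
def rel(x,y,z):
    s=arm.sense();M=R.from_rotvec(s["eef_rot"]).as_matrix();c,q=np.cos(p[2]),np.sin(p[2])
    g=np.array([p[0]+c*x-q*y,p[1]+q*x+c*y,z]);d=M.T@(g-s["tool_pos"])
    yd=M.T@np.array([-q,c,0]);print("shift",d,"turn",np.arctan2(-yd[0],yd[1])/(np.pi/4),"t",s["time_s"],"pos",s["tool_pos"],"F",s["force"],"w",s["grip_width"],"q",s["joint_positions"])
if __name__=="__main__": rel(*map(float,sys.argv[1:4]))
E
python3 go.py .056 .030 .12
```

```text
shift [-0.0421 -0.1607  0.1188] turn -0.32812914191721176 t 0.825 pos [0.3911 0.235  0.2387] F [0.3905 0.669  0.532 ] w 0.04436709413355523 q [ 0.2835  0.161   1.6914 -0.0003  1.2896 -1.6069]
```

>>> send_rows(increments=[-0.042,-0.161,0.1,-0.328,0,-0.042,-0.161,0.1,-0.328,0,-0.042,-0.161,0.1,-0.328,0,-0.042,-0.161,0.1,-0.328,0,-0.042,-0.161,0.1,-0.328,0])

```text
time_s: 1.45
tool_pos: [0.4815, 0.0954, 0.1387]
eef_rot: [0.893, -3.011, -0.0]
force: [0.6, 0.7, 0.4]
grip_width: 0.0442
```

```bash
python3 go.py .056 .030 .068; python3 - <<'E'
from rig import arm
import cv2
o=arm.read_camera("scene")["img"][130:290,290:450,::-1];w=arm.read_camera("wrist")["img"][:,:,::-1]
import numpy as np
o=cv2.resize(o,(400,400),interpolation=cv2.INTER_CUBIC);cv2.imwrite("pics/a1.png",np.hstack([o,w[:,120:520]]))
E
```

```text
shift [-0.0002  0.0001  0.0707] turn -0.0013581361410317607 t 1.45 pos [0.4815 0.0954 0.1387] F [0.6491 0.6911 0.3757] w 0.044223288057377234 q [-0.0435  0.3461  1.7332 -0.0002  1.0633 -2.1906]
```

View pics/a1.png

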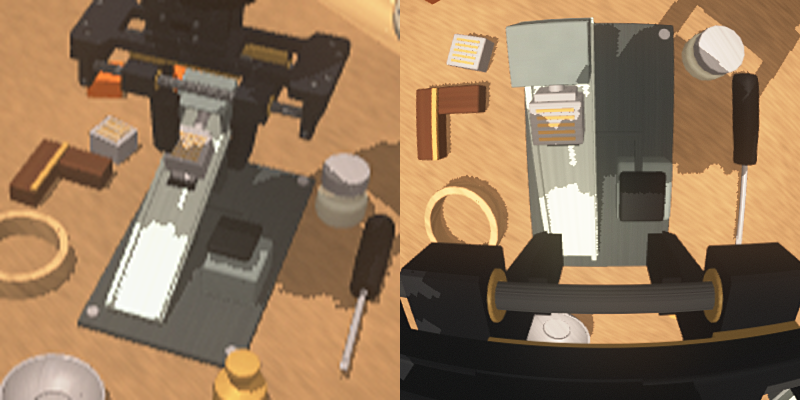

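The hover is aligned: the wrist view shows the chute parallel to the fingers, with the pad at composite (642,196) and the cartridge still seated at (556,116). I'll cross-check the lateral fit with the wrist camera and check the camera's clearance over the housing.

```bash
python3 - <<'E'
from fit import *
np.set_printoptions(precision=4,suppress=True)
c=arm.read_camera("wrist");K=c["camera_matrix"];p=[.451,.0399,.5774];cc,s=np.cos(p[2]),np.sin(p[2])
A=np.array([[cc,-s,0],[s,cc,0],[0,0,1]]);o=np.array([p[0],p[1],0])
print("cam in stand",A.T@(-c["R"].T@c["t"]-o),K[0,0])
def unproj(u,v,z):
    d=np.array([u-K[0,2],v-K[1,2]]);r=np.hypot(*d);th=r/K[0,0];ray=c["R"].T@np.array([*(np.sin(th)*d/r),np.cos(th)])
    C=-c["R"].T@c["t"];X=C+ray*(z-C[2])/ray[2];return A.T@(X-o)*1000
for n,u,v,z in(("pad",362,196,.059),("cart",276,114,.0877),("fingL",252,238,.1387),("fingR",380,238,.1387),("wallL",255,262,.02),("wallR",318,262,.02)):print(n,unproj(u,v,z))
E
```

```text
cam in stand [-0.0153  0.03    0.286 ] 309.70691628693146
pad [48.8506 58.7071 59.    ]
cart [-13.5411  -1.0065  87.7   ]
fingL [ 49.4362  -8.1964 138.7   ]
fingR [ 49.1373  59.0881 138.7   ]
wallL [127.5054 -38.2751  20.    ]
wallR [126.1739  23.8133  20.    ]
```

The wrist view agrees within about 3 mm, and the camera will clear the housing by about 75 mm. I'll descend to just above the pad.

>>> send_rows(increments=[0,0,0.04,0,0,0,0,0.072,0,0,0,0,0.072,0,0])

```text
time_s: 1.98
tool_pos: [0.4804, 0.0975, 0.0671]
eef_rot: [0.898, -3.009, -0.001]
force: [0.6, 0.1, -0.0]
grip_width: 0.0441
```

```bash
python3 go.py .056 .030 .051;  python3 - <<'E'
from rig import arm
import cv2
import numpy as np
o=arm.read_camera("scene")["img"][150:280,320:450,::-1];w=arm.read_camera("wrist")["img"][:,120:520,::-1]
o=cv2.resize(o,(400,400),interpolation=cv2.INTER_CUBIC);cv2.imwrite("pics/a2.png",np.hstack([o,w]))
E
```

```text
shift [ 0.     -0.0022  0.0161] turn 0.003796940776584191 t 1.975 pos [0.4804 0.0975 0.0671] F [ 0.5958  0.0714 -0.0192] w 0.044098059782838865 q [-0.0393  0.4541  1.7986 -0.0002  0.8906 -2.1903]
```

View pics/a2.png

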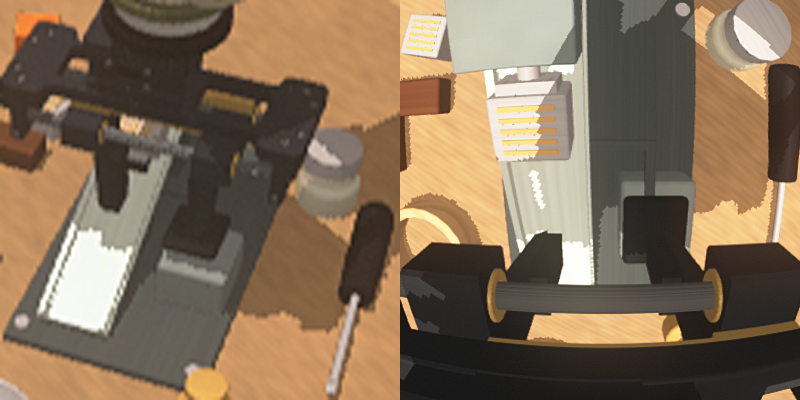

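In view a2 the right finger is over the pad, at about (655,230). The left finger is over the chute's middle at (545,245), downhill of the seated cartridge at (530,120). Pressing now.

>>> send_rows(increments=[0,-0.002,0.008,0,0,0,-0.002,0.012,0,0,0,-0.002,0.016,0,0,0,-0.002,0.016,0,0,0,-0.002,0.016,0,0])

```text
time_s: 2.7
tool_pos: [0.4836, 0.0954, 0.0535]
eef_rot: [-0.897, 3.007, -0.002]
force: [1.7, 0.5, 3.2]
grip_width: 0.0439
```

```bash
python3 go.py .056 .030 .051;  python3 - <<'E'
from rig import arm
import cv2
import numpy as np
o=arm.read_camera("scene")["img"][150:280,320:450,::-1];w=arm.read_camera("wrist")["img"][:,120:520,::-1]
o=cv2.resize(o,(400,400),interpolation=cv2.INTER_CUBIC);cv2.imwrite("pics/a3.png",np.hstack([o,w]))
E
```

```text
shift [0.0016 0.0013 0.0025] turn 0.003195680270559563 t 2.7 pos [0.4836 0.0954 0.0535] F [1.6878 0.4893 3.2303] w 0.04387307754551421 q [-0.0433  0.4797  1.8033 -0.0002  0.8543 -2.1939]
```

View pics/a3.png

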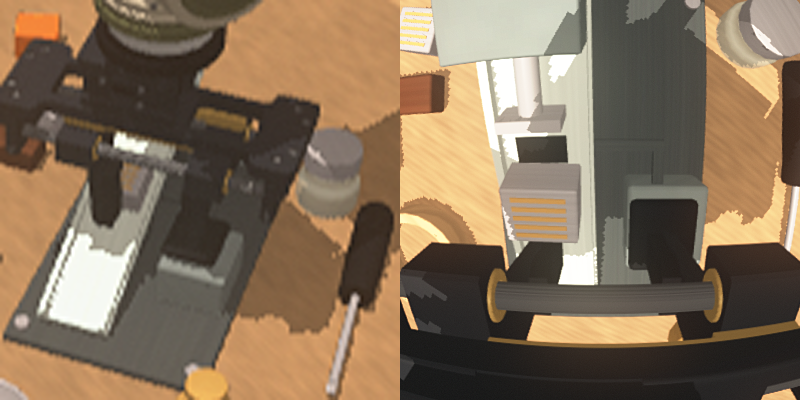

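It popped out and is stopped against the chute finger: the cartridge is at (540,200) in a3, with the pusher behind it. At z=0.0535 and about 3 N the pad isn't at its stop yet, so I press further.

>>> send_rows(increments=[0,0,0.003,0,0,0,0,0.005,0,0,0,0,0.005,0,0,0,0,0.005,0,0])

```text
time_s: 3.3
tool_pos: [0.4839, 0.0955, 0.0509]
eef_rot: [-0.898, 3.006, -0.003]
force: [-8.9, -1.0, 36.6]
grip_width: 0.0443
```

```bash
python3 go.py .056 .030 .051
```

```text
shift [ 0.0019  0.0014 -0.0001] turn 0.00393656120547051 t 3.3 pos [0.4839 0.0955 0.0509] F [-8.9102 -1.0256 36.6322] w 0.04425806644704544 q [-0.0432  0.4843  1.8046 -0.0002  0.8475 -2.1943]
```

The pad is at its hard stop (z=0.0509, 37 N). I'll ease to a gentler hold.

>>> send_rows(increments=[0,0,0.0012,0,0,0,0,0.0012,0,0,0,0,0.0012,0,0])

```text
time_s: 3.68
tool_pos: [0.4838, 0.0954, 0.0512]
eef_rot: [-0.898, 3.006, -0.003]
force: [-6.0, -0.7, 24.3]
grip_width: 0.0438
```

```bash
python3 go.py .056 .030 .051;  python3 - <<'E'
from rig import arm
import cv2
import numpy as np
o=arm.read_camera("scene")["img"][150:280,320:450,::-1];w=arm.read_camera("wrist")["img"][:,120:520,::-1]
o=cv2.resize(o,(400,400),interpolation=cv2.INTER_CUBIC);cv2.imwrite("pics/a4.png",np.hstack([o,w]))
s=arm.sense();print(s["time_s"],s["tool_pos"],s["force"])
E
```

```text
shift [0.0018 0.0014 0.0002] turn 0.004456981413850028 t 3.675 pos [0.4838 0.0954 0.0512] F [-5.9784 -0.6839 24.3484] w 0.0438205314439818 q [-0.0431  0.4839  1.8046 -0.0004  0.8481 -2.1945]
3.775 [0.48382724 0.0954826  0.05117722] [-5.35131495  0.30388189 24.66941984]
```

View pics/a4.png

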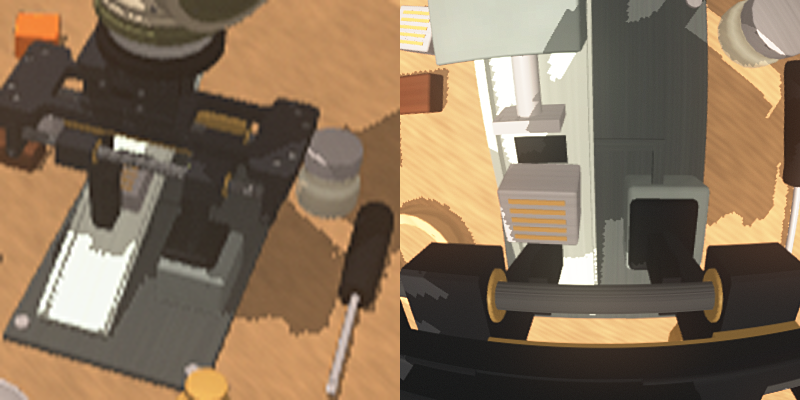

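The hold is steady: z=0.0512, which matches a fully pressed pad (about 51 mm), at 24 N against the roughly 6.5 N the spring and drag need. In a4 the cartridge is still lying flat against the finger at (540,205), unchanged from a3. Handing in.

```bash
python3 -c "
from rig import arm
print(arm.job_done()); s=arm.sense(); print(s['time_s'],s['tool_pos'],s['force'])"
```

```text
the job is handed in; nothing more can be done
None
the job is handed in; nothing more can be done
```

I pressed the pad fully down with one finger. The cartridge popped out and the other finger, already waiting in the chute, stopped it; I handed the job in with both held.

- **Pad:** It is on its hard stop. The fingertip was at z = 51.2 mm, against about 51 mm expected, with a steady push of about 24 N.
- **Cartridge:** The last picture shows it lying flat against the chute finger, in the same place as in the picture about 1 s earlier. It was not gripped or lifted.
- **Time:** I handed in at about 3.8 s. The other things in view had not been moved.

- **Force peak:** The push briefly read about 37 N at the fingertip when the pad reached its stop, so I eased it.
- **Fit disagreement:** The wrist camera put the pad about 3 mm and the cartridge about 8 mm uphill of my fit of the stand. I kept the fit, since the finger still landed well on the pad.
- **Not checked:** The state could not be read after handing in, so the final second is unchecked.

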